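# Point out the open sample tube and its cap

## Task

One of the large sample tubes in the white rack on the bench has been left open: show your colleague which, by holding your fingertips two to three centimetres straight above its mouth for at least two seconds. Then lift well clear and point in the same way at the loose blue screw cap that fits it (two caps lie on the bench: it is the large one, the small one belongs to a thinner kind of tube), and finish there, still pointing at it. Touch and move nothing, and do not come down over any of the closed tubes or the small cap on the way.

Things in the scene. Friction and masses are not known exactly. Their poses are not given: they have to be found in the camera images.
- rack: White plastic tube rack standing fixed on the bench, 94 x 178 mm and 70 mm high, with 2 rows of 4 square places, 42 mm apart both ways; six hold tubes, two are empty. Origin at the centre of its underside; its z is up, its y runs along the rows of four, its x across them.
- open_tube: The open tube: a loose, empty, clear frosted sample tube, 29 mm wide and 114 mm high, with a paper label round it, a bare threaded neck and no cap. It stands in one of the rack's places. Origin at the centre of its underside (4 mm above the bench), z up along the tube.
- tube_mouth (a point): Centre of the open tube's mouth, on its rim, 118 mm above the bench; z up. The closed tubes beside it stand 4 mm higher than this point.
- large_cap: The large loose screw cap, the one that fits the open tube: blue ribbed plastic like those on the closed tubes, 34 mm wide and 15 mm high, lying on the bench, flat top up. Origin at the centre of its underside, z up.
- large_cap_top (a point): Centre of the large cap's top, 15 mm above the bench; z up.
- small_cap: The small loose screw cap: the same blue plastic, 21 mm wide and 13 mm high, lying on the bench, flat top up; it belongs to another, thinner kind of tube and is not to be pointed at. Origin at the centre of its underside, z up.
- closed_tube1: A closed sample tube of the same kind, standing loose in the rack with its blue screw cap on (cap 34 mm wide, tube and cap 118 mm high, top 122 mm above the bench). Origin at the centre of its underside, z up along the tube.
- closed_tube2: A closed sample tube of the same kind, standing loose in the rack with its blue screw cap on (cap 34 mm wide, tube and cap 118 mm high, top 122 mm above the bench). Origin at the centre of its underside, z up along the tube.
- closed_tube3: A closed sample tube of the same kind, standing loose in the rack with its blue screw cap on (cap 34 mm wide, tube and cap 118 mm high, top 122 mm above the bench). Origin at the centre of its underside, z up along the tube.
- closed_tube4: A closed sample tube of the same kind, standing loose in the rack with its blue screw cap on (cap 34 mm wide, tube and cap 118 mm high, top 122 mm above the bench). Origin at the centre of its underside, z up along the tube.
- closed_tube5: A closed sample tube of the same kind, standing loose in the rack with its blue screw cap on (cap 34 mm wide, tube and cap 118 mm high, top 122 mm above the bench). Origin at the centre of its underside, z up along the tube.
- jar_a: A closed white sample jar with a black lid, 67 mm wide and 74 mm high, standing loose on the bench among the caps. Origin at the centre of its underside.
- jar_b: A closed white sample jar with a black lid, 67 mm wide and 74 mm high, standing loose on the bench among the caps. Origin at the centre of its underside.
Things that resemble listed ones, but are neither listed nor needed, are in the scene too. Leave any pink look-alike of the large_cap alone.

How it is judged:
On the way:
1. the fingertips are held just above the mouth of the open tube for two seconds (horizontal distance between the grasp point and tube_mouth below 0.018 m and z of the grasp point in the frame of tube_mouth between 0.012 and 0.07 m), for 2 s.
At the end, for the whole second after the job is handed in: The hand still points at the large cap, touching nothing: the point between the finger pads is within 18 mm of the cap's middle horizontally and 12 to 70 mm above its top; every tube, cap and jar is within 10 mm of where it stood, the open tube and large cap at rest (horizontal distance between the grasp point and large_cap_top below 0.018 m and z of the grasp point in the frame of large_cap_top between 0.012 and 0.07 m and distance of each of open_tube, closed_tube1, closed_tube2, closed_tube3, closed_tube4, closed_tube5, large_cap, small_cap, jar_a, jar_b from where it was at the start of the episode below 0.01 m and linear speed of each of open_tube, large_cap below 0.01 m/s).
It fails at once if the hand or arm touches the rack, a tube, a cap or a jar (contact force between any of the fingers, the arm and rack above 0.3 N or contact force between any of the fingers, the arm and open_tube above 0.3 N or contact force between any of the fingers, the arm and closed_tube1 above 0.3 N or contact force between any of the fingers, the arm and closed_tube2 above 0.3 N or contact force between any of the fingers, the arm and closed_tube3 above 0.3 N or contact force between any of the fingers, the arm and closed_tube4 above 0.3 N or contact force between any of the fingers, the arm and closed_tube5 above 0.3 N or contact force between any of the fingers, the arm and large_cap above 0.3 N or contact force between any of the fingers, the arm and small_cap above 0.3 N or contact force between any of the fingers, the arm and jar_a above 0.3 N or contact force between any of the fingers, the arm and jar_b above 0.3 N).
It fails at once if a tube, cap or jar is moved more than 15 mm or lifted (distance of any of open_tube, closed_tube1, closed_tube2, closed_tube3, closed_tube4, closed_tube5, large_cap, small_cap, jar_a, jar_b from where it was at the start of the episode above 0.015 m).
It fails at once if the hand comes down over a closed tube (within 12 mm of its axis, the point between the pads less than 50 mm above its cap) ((horizontal distance between the grasp point and closed_tube1 below 0.012 m and z of the grasp point in the frame of closed_tube1 below 0.168 m) or (horizontal distance between the grasp point and closed_tube2 below 0.012 m and z of the grasp point in the frame of closed_tube2 below 0.168 m) or (horizontal distance between the grasp point and closed_tube3 below 0.012 m and z of the grasp point in the frame of closed_tube3 below 0.168 m) or (horizontal distance between the grasp point and closed_tube4 below 0.012 m and z of the grasp point in the frame of closed_tube4 below 0.168 m) or (horizontal distance between the grasp point and closed_tube5 below 0.012 m and z of the grasp point in the frame of closed_tube5 below 0.168 m)).
It fails at once if the hand comes down over the small cap (within 18 mm of its middle, the point between the pads less than 70 mm above its top) (horizontal distance between the grasp point and small_cap below 0.018 m and z of the grasp point in the frame of small_cap below 0.083 m).
It also fails if it takes over 35 s, if anything falls off the work surface, if the arm or the gripper's body presses on something with over 40 N, if the wrist force passes 120 N, or if a joint passes its speed limit or range.

## Robot

A 7-joint arm with a two-finger parallel gripper is mounted at the origin on the work surface. World frame = base frame: x ahead of the robot, y to its left, z up, the work surface at z = 0. Lengths are in m, angles in rad, forces in N, time in s.
With the tool pointing down it reaches from about 0.4 to 0.85 m from the base axis. Payload 4.5 kg.
Tool frame: the origin (TCP) lies where the fingers leave the gripper's body, on its centre line; the fingertips stand 64 mm ahead of it and the grasp point (between the pads) lies 45 mm ahead of it; z points along the fingers, y is the direction in which the jaws open and shut (so a half turn about z gives the same grasp; the last joint's range is limited). The gripper opens to 88 mm and grips with 3 to 60 N. Pads are 18 mm wide; open, the fingers measure 123 mm over their backs; the gripper's body (75 mm by 187 mm) begins 45 mm behind the grasp point.
Start: joints at [-1.129, 0.689, -0.195, 1.565, 0.157, 0.902, -0.215], TCP at [0.248, 0.574, 0.303] pointing down, gripper open.
Joint ranges: [-3.01, 3.01], [-0.46, 2.08], [-1.47, 1.51], [0.13, 2.56], [-1, 4.14], [0.04, 2.09], [-2.66, 2.66]. Speed limits (rad/s): [2.57, 2.57, 3.14, 3.14, 3.14, 3.14, 3.14].

## Interface

Orientations are given as a unit quaternion [x, y, z, w].
In Python, from plant import monitor, snapshot, workorder, finder gives the robot as it stands.
- The arm moves only by the tool carry_out, never from a script. Its argument "motion" is one flat list of numbers, 6 for each row, row after row: the shift along the tool's x, y, z in cm, then the turn, a rotation vector about the tool's x, y, z in rad. In form: [x, y, z, rx, ry, rz, x, y, z, rx, ry, rz, ...]. A call has 1 to 8 rows; each row shifts and turns the commanded pose from where the row before left it, along the tool's axes as they then stand; what a row does not reach is not made up. A row lasts 1/8 s, in which the tool goes at most 62.5 mm and 10.7 degrees, less where a joint would pass 70% of its speed; a pose out of reach is approached as far as the arm can. A call with a gripper value outside its range is refused whole. "hand" is the finger opening in cm, from 0 to 8.81, set as the call begins (left out, the last holds). The fingers move at their own pace and stop on an object; "grip_force" is the grip in N (left out, the last holds). Time passes only in rows, so rows that do not move let the fingers close. It gives the time, the measured TCP pose, the force and the opening at its end, in the units of the state.
- monitor.get_state(): the state, without advancing time (a new reading comes with each control period).
- snapshot(name): name is "scene" or "top" or "wrist"; returns a dict with "frame" (480x640x3 uint8, red, green, blue), "range_z" (480x640 float32, m along the optical axis (not along the pixel's ray), 0 where there is no reading), "fx", "fy", "cx", "cy" (pixels), "D" ([k1, k2, p1, p2, k3] as OpenCV has them; the pictures are not rectified), "rvec" (rotation vector, rad) and "tvec" (3), from world to camera coordinates, as OpenCV has them; the wrist camera has in their place "hand_eye" (4x4, takes a point from camera to tool coordinates, whose origin is the TCP and whose axes are the flange's). Camera axes: x right, y down, z forward; pixel columns grow to the right and rows downward; lengths in m; the calibration is good to about 2 mm. A picture is of the moment at which its call begins: read the wrist's pose just before it.
- workorder.finish_job(): hands the job in, once; it reports no verdict.
Trained networks look in a picture, given as the dict that the camera call returned (one of the last four; its "shot" number tells which), for a name from the list of things; names that differ only in an ending like _2 or _b are one class to them, and where a whole thing is asked for, a point or a joint stands for the part that bears it (a point fixed in the world has none). Each returns a list of dicts, best first, with "p" (0 to 1); they miss things now and then, are a little off and sometimes report something else, mostly with a low value. They report only what shows in the picture. A call takes as long as a camera call. They do not tell look-alikes from the thing itself.
- finder.masks_of(picture, thing): "pixels" (480x640 bool, what is visible of it) and "extent" ([left, top, right, bottom] in pixels, round what is visible of it).
The state is a dict: "clock": time; "q": joint angles; "qd": joint speeds; "joint_torque": joint torques, N m; "tool_pos": TCP position; "eef_rot": TCP orientation; "contact_force": force on the tool from outside, world axes, zero at the start; "moment": the same for the moment, N m; "opening": opening from 0.0 (shut) to 1.0 (fully open).
Only numpy, scipy, OpenCV 4.12 (cv2) and the standard library are available. Lean on these libraries where they do the work, as an engineer would, in place of code of your own. Each camera call takes 0.05 s, during which the arm holds its last target. There are 200 camera calls.

## Working session

There is one attempt and no reset: what is moved stays moved. The work goes in short steps, Python scripts to look and compute and a tool call to move; the robot and the scene stay as the last step left them, time stands still between calls to the robot, and variables do not carry over. Pictures are saved under pics/ and viewed, about 8 in all and at most 12, crops included, and the job is handed in when it is done.

Besides the shell and the picture viewer there is one more tool, called after ">>>" as name(argument=value, ...) on one line, values as JSON. carry_out: Moves the arm, as the interface text tells. Its arguments: {"type":"object","properties":{"motion":{"type":"array"},"hand":{"type":"number"},"grip_force":{"type":"number"}},"required":["motion"]}

```bash
mkdir -p pics; cat > h.py <<'E'
import numpy as np, cv2
from plant import monitor, snapshot, workorder, finder
from scipy.spatial.transform import Rotation as R
def ext(s, st=None):
    if 'rvec' in s:
        M=cv2.Rodrigues(np.array(s['rvec'],float))[0]; t=np.array(s['tvec'],float).ravel()
        return M.T, -M.T@t
    H=np.array(s['hand_eye']); Rt=R.from_quat(st['eef_rot']).as_matrix()
    return Rt@H[:3,:3], Rt@H[:3,3]+np.array(st['tool_pos'])
def K(s): return np.array([[s['fx'],0,s['cx']],[0,s['fy'],s['cy']],[0,0,1.]])
def world(s,uv,z=None,st=None):
    """pixels Nx2 -> world, by range image or by plane z"""
    uv=np.atleast_2d(np.array(uv,float)); A,o=ext(s,st)
    n=cv2.undistortPoints(uv[:,None],K(s),np.array(s['D'],float))[:,0]
    d=np.c_[n,np.ones(len(n))]
    if z is None:
        r=s['range_z'][uv[:,1].astype(int),uv[:,0].astype(int)]
        return (d*r[:,None])@A.T+o
    w=d@A.T; return o+w*((z-o[2])/w[:,2])[:,None]
def save(s,name): cv2.imwrite('pics/'+name,cv2.cvtColor(s['frame'],cv2.COLOR_RGB2BGR))
E
python3 - <<'E'
from h import *
st=monitor.get_state(); print(st['clock'],st['tool_pos'],st['eef_rot'])
for n in ('top','scene'):
    s=snapshot(n); save(s,n+'.png')
    print(n,ext(s)[1])
    for t in ('open_tube','closed_tube1','large_cap','small_cap','jar_a','rack'):
        for m in finder.masks_of(s,t):
            p=m['pixels']; v,u=np.nonzero(p); 
            if len(u)==0: continue
            W=world(s,np.c_[u,v]); W=W[s['range_z'][v,u]>0]
            print(t,round(m['p'],2),m['extent'],len(u),np.median(W,0).round(3) if len(W) else None, W[:,2].max().round(3) if len(W) else None, s['frame'][p].mean(0).round())
E
```

```text
0.0 [0.24769958 0.57327541 0.30191064] [ 2.02467566e-01  9.79288552e-01 -8.94602096e-04 -1.24889589e-04]
top [ 0.44657849 -0.00583391  0.81906049]
open_tube 0.8 [251.2, 189.5, 274.0, 213.3] 384 [0.593 0.12  0.091] 0.121 [95. 92. 92.]
open_tube 0.47 [174.4, 187.8, 288.1, 252.3] 3508 [0.559 0.176 0.069] 0.123 [149. 144. 144.]
open_tube 0.2 [173.7, 217.4, 200.3, 237.0] 432 [0.541 0.235 0.121] 0.126 [ 43.  73. 131.]
closed_tube1 0.91 [195.5, 188.0, 226.9, 215.2] 520 [0.584 0.198 0.121] 0.126 [ 48.  74. 127.]
closed_tube1 0.83 [253.9, 218.1, 277.4, 238.3] 410 [0.548 0.112 0.121] 0.126 [ 49.  83. 143.]
closed_tube1 0.75 [172.6, 220.4, 200.3, 240.1] 514 [0.541 0.236 0.121] 0.126 [ 46.  73. 126.]
closed_tube1 0.66 [223.2, 214.3, 253.5, 239.4] 486 [0.546 0.154 0.121] 0.126 [ 51.  80. 134.]
closed_tube1 0.56 [172.1, 195.2, 199.8, 214.8] 484 [0.581 0.239 0.121] 0.125 [ 42.  70. 125.]
large_cap 0.79 [365.1, 271.3, 382.2, 292.0] 273 [ 0.462 -0.066  0.015] 0.02 [169. 120. 141.]
large_cap 0.61 [410.4, 314.1, 431.9, 330.6] 297 [ 0.392 -0.153  0.015] 0.019 [163. 113. 133.]
large_cap 0.5 [402.1, 271.2
[... 1386 characters left out ...]
355.3, 265.0, 378.8, 331.3] 944 [0.608 0.119 0.085] 0.119 [80. 83. 81.]
large_cap 0.75 [270.5, 249.8, 289.5, 267.6] 236 [ 0.474 -0.065  0.012] 0.016 [118.  74.  86.]
large_cap 0.71 [240.0, 226.2, 258.2, 239.4] 207 [ 0.402 -0.152  0.011] 0.016 [115.  73.  85.]
large_cap 0.64 [230.5, 248.3, 252.9, 261.3] 213 [ 0.476 -0.136  0.012] 0.015 [ 41.  59. 102.]
jar_a 0.82 [158.2, 207.7, 197.9, 255.7] 1563 [ 0.481 -0.256  0.054] 0.076 [55. 55. 52.]
jar_a 0.69 [212.4, 257.2, 251.7, 316.3] 2009 [ 0.616 -0.099  0.061] 0.076 [58. 58. 55.]
rack 0.63 [346.7, 265.5, 467.8, 350.7] 4868 [0.607 0.178 0.028] 0.111 [110. 112. 110.]
rack 0.46 [409.9, 269.7, 433.8, 333.6] 1038 [0.603 0.204 0.092] 0.123 [62. 70. 86.]
```

```bash
python3 - <<'E'
import cv2
a=cv2.imread('pics/top.png')[170:350,160:530]
cv2.imwrite('pics/topcrop.png',cv2.resize(a,None,fx=2.1,fy=2.1,interpolation=cv2.INTER_CUBIC))
E
```

```text
(no output)
```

View pics/topcrop.png

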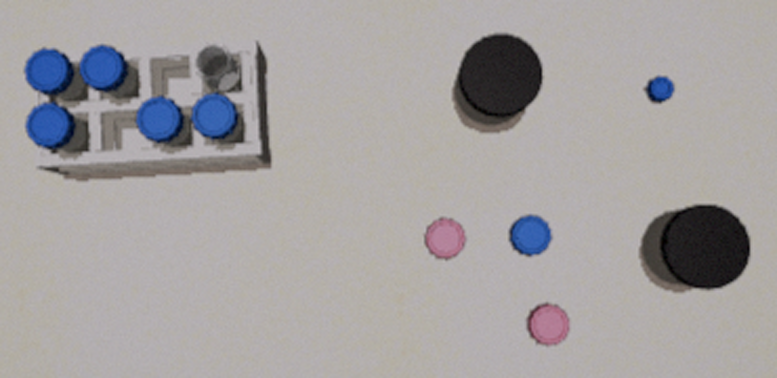

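View pics/scene.png

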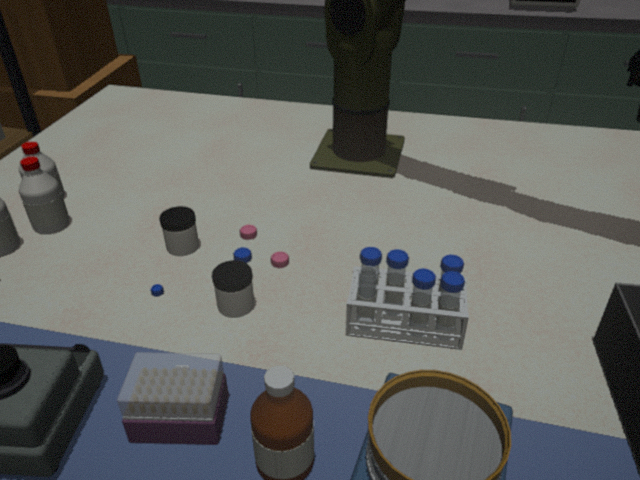

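The top crop shows the rack with 5 blue-capped tubes and one grey open mouth at about full-image px (262,200). The scene view agrees, with an uncapped tube at (366,300).

Candidates for the cap:
- **Blue, large:** top px (413,282), the one I choose.
- **Blue, small:** (473,213), to be avoided.
- **Pink look-alikes:** (373,282) and (421,323).
- **Blue caps on the closed tubes.**

Next I refine the positions and check for tall obstacles.

```bash
python3 - <<'E'
from h import *
s=snapshot('top'); f=s['frame'].astype(int)
blue=((f[...,2]-f[...,0]>50)&(f[...,2]>70)).astype(np.uint8)
n,l,stt,c=cv2.connectedComponentsWithStats(blue)
for i in range(1,n):
    if stt[i,4]>40:
        z=.122 if c[i,0]<300 else .015
        print(stt[i,4],c[i].round(1),world(s,c[i],z)[0].round(4))
print('mouth guess',world(s,[[261.4,199.5]],.118).round(4))
g=s['frame'][180:245,165:295]; cc=s['frame'][262:340,355:440]
g=cv2.resize(g,None,fx=5,fy=5,interpolation=cv2.INTER_CUBIC);cc=cv2.resize(cc,(650,int(78*650/85*.4)*0+220))
cv2.imwrite('pics/close1.png',cv2.cvtColor(np.vstack([g,cc]),cv2.COLOR_RGB2BGR))
for nm in ('scene','top'):
    s=snapshot(nm); v,u=np.nonzero(s['range_z']>0); W=world(s,np.c_[u,v])
    m=(W[:,2]>.14)&(np.hypot(W[:,0],W[:,1])>.2)&(W[:,0]<.95)&(W[:,0]>0)&(abs(W[:,1])<.8)
    W=W[m]; k=np.round(W[:,:2],1); 
    for q in np.unique(k,axis=0):
        a=W[(k==q).all(1)]
        if len(a)>15: print(nm,q,len(a),a[:,2].max().round(2))
E
```

```text
138 [625.8  18.2] [ 0.9599 -0.5403  0.015 ]
125 [624.7  37. ] [ 0.9228 -0.5364  0.015 ]
332 [181.9 203.1] [0.5837 0.2432 0.122 ]
329 [207.9 201.5] [0.5866 0.2015 0.122 ]
98 [474.7 211.9] [ 0.5917 -0.2525  0.015 ]
338 [261.4 224.6] [0.5501 0.115  0.122 ]
341 [235.1 226.1] [0.5473 0.1568 0.122 ]
345 [182.5 229. ] [0.5422 0.2405 0.122 ]
270 [412.4 281.6] [ 0.465  -0.1394  0.015 ]
mouth guess [[0.5911 0.1167 0.118 ]]
scene [0.2 0.5] 286 0.35
scene [0.3 0.5] 97 0.35
scene [ 0.4 -0.6] 33 0.15
scene [ 0.5 -0.6] 91 0.15
scene [ 0.5 -0.5] 38 0.15
scene [0.8 0.1] 40 0.17
scene [0.8 0.2] 1104 0.16
scene [0.8 0.3] 886 0.16
scene [ 0.9 -0.3] 401 0.15
scene [0.9 0. ] 118 0.17
scene [0.9 0.1] 722 0.17
scene [0.9 0.2] 794 0.16
scene [0.9 0.3] 701 0.16
top [0.8 0. ] 33 0.17
top [0.8 0.1] 173 0.17
top [0.8 0.2] 542 0.17
top [0.8 0.3] 252 0.17
top [ 0.9 -0.3] 537 0.15
top [0.9 0. ] 74 0.17
top [0.9 0.1] 229 0.17
top [0.9 0.2] 487 0.17
top [0.9 0.3] 573 0.17
```

View pics/close1.png

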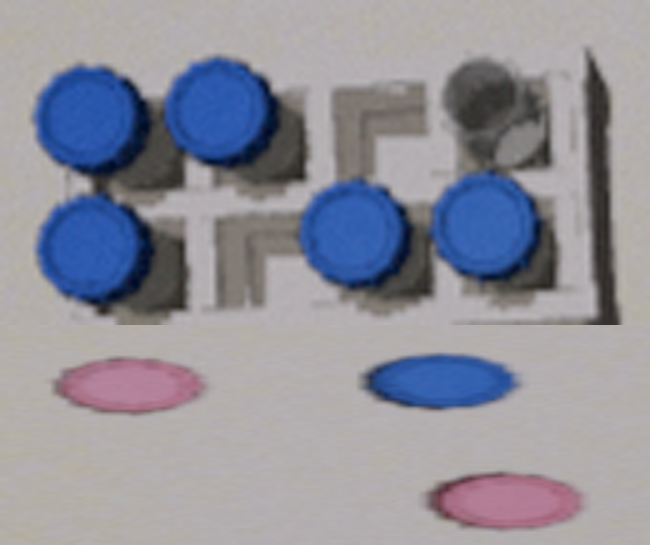

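The crop confirms it: the open mouth is the uncapped grey one at px (261,199), (0.592, 0.117) in the world. The chosen cap is the large blue one between the two pink ones, at (0.465, -0.139). Now I move across high up, with the fingers shut.

>>> carry_out(motion=[-2.5,-1.4,0,0,0,0,-3.2,-1.8,0,0,0,0,-3.2,-1.8,0,0,0,0,-3.2,-1.8,0,0,0,0,-3.2,-1.8,0,0,0,0,-3.2,-1.8,0,0,0,0,-3.2,-1.8,0,0,0,0,-3.2,-1.8,0,0,0,0], hand=0)

```text
clock: 1.85
tool_pos: [0.4217, 0.3456, 0.3029]
eef_rot: [0.202, 0.979, 0.0, 0.0]
contact_force: [-0.4, -0.3, -0.8]
opening: 0.115
```

>>> carry_out(motion=[-3.2,-1.8,0,0,0,0,-3.2,-1.8,0,0,0,0,-3.2,-1.8,0,0,0,0,-3.2,-1.8,0,0,0,0,-3.2,-1.8,0,0,0,0,-3.2,-1.8,0,0,0,0,-3.2,-1.8,0,0,0,0,-2.4,-1.6,0,0,0,0])

```text
clock: 2.85
tool_pos: [0.5933, 0.1162, 0.3027]
eef_rot: [0.203, 0.979, -0.0, 0.0]
contact_force: [0.2, -0.2, -0.1]
opening: 0.006
```

>>> carry_out(motion=[0,0,0,0,0,0,0,0,0,0,0,0])

```text
clock: 3.1
tool_pos: [0.5916, 0.1192, 0.3027]
eef_rot: [0.202, 0.979, 0.001, -0.0]
contact_force: [-0.6, -0.1, -1.0]
opening: 0.005
```

```bash
cat > near.py <<'E'
import sys
from h import *
tgt=np.array(eval(sys.argv[1])); zc=float(sys.argv[2])
st=monitor.get_state(); s=snapshot('wrist'); save(s,sys.argv[3])
A=R.from_quat(st['eef_rot']).as_matrix(); p=np.array(st['tool_pos']); g=p+.045*A[:,2]
print('clock',st['clock'],'tcp',p.round(4),'grasp',g.round(4),'z',A[:,2].round(4),'F',np.round(st['contact_force'],2),'op',st['opening'])
print('to target, tool cm',(A.T@(tgt-g)*100).round(2))
f=s['frame'].astype(int); b=((f[...,2]-f[...,0]>40)&(f[...,2]>60)).astype(np.uint8)
n,l,q,c=cv2.connectedComponentsWithStats(b)
for i in range(1,n):
    if q[i,4]>200: print('blue',q[i].tolist(),c[i].round(),world(s,c[i],zc,st)[0].round(4))
for t in sys.argv[4:]:
    for m in finder.masks_of(s,t):
        v,u=np.nonzero(m['pixels']); e=m['extent']
        print(t,round(m['p'],2),np.round(e),world(s,[[(e[0]+e[2])/2,(e[1]+e[3])/2]],zc,st)[0].round(4))
E
python3 near.py '[.592,.1175,.163]' .122 w1.png open_tube
```

```text
clock 3.1 tcp [0.5916 0.1192 0.3027] grasp [0.5915 0.1192 0.2577] z [-7.0e-04  1.3e-03 -1.0e+00] F [-0.61 -0.12 -1.02] op 0.005145271237034472
to target, tool cm [-0.12 -0.15  9.47]
blue [444, 55, 58, 59, 2507] [473.  84.] [0.5425 0.2417 0.122 ]
blue [324, 119, 55, 55, 2155] [351. 146.] [0.5479 0.1594 0.122 ]
blue [470, 119, 54, 55, 2214] [497. 146.] [0.5837 0.2447 0.122 ]
blue [267, 149, 52, 54, 2050] [292. 176.] [0.5505 0.1181 0.122 ]
blue [414, 149, 50, 53, 2005] [438. 175.] [0.5865 0.204  0.122 ]
blue [0, 168, 40, 36, 1145] [ 18. 185.] [ 0.4832 -0.0508  0.122 ]
blue [492, 224, 148, 146, 8192] [591. 323.] [0.7335 0.2746 0.122 ]
blue [0, 325, 16, 21, 264] [  6. 335.] [ 0.5726 -0.1266  0.122 ]
blue [18, 412, 131, 51, 4264] [ 91. 437.] [ 0.6772 -0.1188  0.122 ]
blue [292, 414, 40, 46, 1623] [312. 438.] [0.745  0.0466 0.122 ]
open_tube 0.67 [298. 190. 343. 255.] [0.586  0.1224 0.122 ]
```

View pics/w1.png

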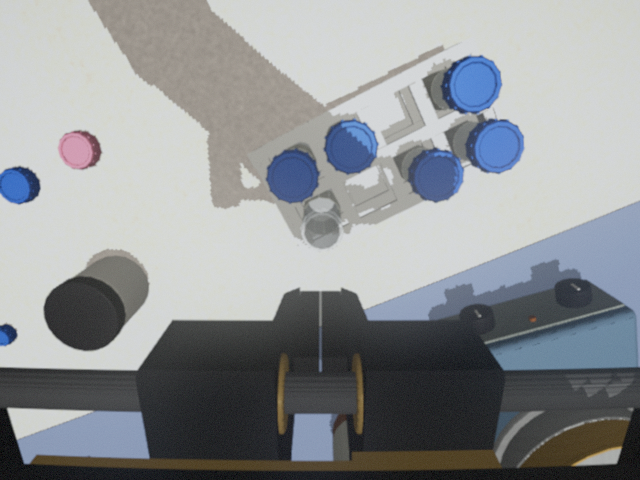

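The wrist view shows the open mouth at px (322,230), next to the capped tube at (292,176). It gives about (0.592, 0.121), the top camera gave (0.592, 0.1175), and the hand is at (0.5915, 0.119), so I lower straight down.

>>> carry_out(motion=[0,0,1.5,0,0,0,0,0,1.5,0,0,0,0,0,1.5,0,0,0,0,0,1.5,0,0,0,0,0,1.5,0,0,0,0,0,1,0,0,0,0,0,0.8,0,0,0,0,0,0,0,0,0])

```text
clock: 4.2
tool_pos: [0.5921, 0.1178, 0.2092]
eef_rot: [0.202, 0.979, -0.0, -0.0]
contact_force: [0.7, 0.0, -0.3]
opening: 0.002
```

>>> carry_out(motion=[0,0,0,0,0,0,0,0,0,0,0,0,0,0,0,0,0,0,0,0,0,0,0,0,0,0,0,0,0,0,0,0,0,0,0,0,0,0,0,0,0,0,0,0,0,0,0,0])

```text
clock: 5.2
tool_pos: [0.5922, 0.1178, 0.2097]
eef_rot: [0.202, 0.979, 0.0, -0.0]
contact_force: [0.9, -0.2, -1.3]
opening: 0.003
```

```bash
python3 near.py '[.592,.119,.163]' .118 w2.png open_tube
```

```text
clock 5.2 tcp [0.5922 0.1178 0.2097] grasp [0.5922 0.1178 0.1647] z [-0.e+00  1.e-04 -1.e+00] F [ 0.93 -0.25 -1.26] op 0.003173628026541866
to target, tool cm [0.07 0.1  0.17]
blue [508, 21, 94, 92, 6359] [556.  66.] [0.5426 0.2425 0.118 ]
blue [328, 118, 84, 85, 5109] [369. 160.] [0.5483 0.1595 0.118 ]
blue [542, 120, 88, 82, 5360] [587. 159.] [0.5839 0.2455 0.118 ]
blue [241, 165, 81, 80, 4779] [281. 205.] [0.5509 0.1178 0.118 ]
blue [458, 164, 81, 78, 4540] [500. 203.] [0.5875 0.2049 0.118 ]
blue [503, 409, 130, 59, 5047] [571. 442.] [0.7312 0.2058 0.118 ]
blue [292, 414, 57, 46, 2319] [320. 437.] [0.6717 0.0838 0.118 ]
blue [113, 445, 36, 12, 207] [135. 452.] [ 0.6428 -0.0122  0.118 ]
open_tube 0.72 [294. 216. 354. 316.] [0.5839 0.1235 0.118 ]
```

View pics/w2.png

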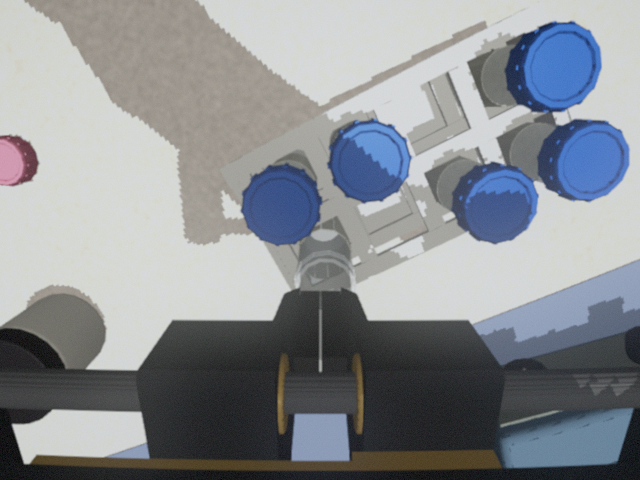

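The fingertips at (320,295) stand over the clear open mouth at (325,285), and none of the caps is under the hand. I hold there for 2 more seconds, then lift.

>>> carry_out(motion=[0,0,0,0,0,0,0,0,0,0,0,0,0,0,0,0,0,0,0,0,0,0,0,0,0,0,0,0,0,0,0,0,0,0,0,0,0,0,0,0,0,0,0,0,0,0,0,0])

```text
clock: 6.3
tool_pos: [0.5923, 0.1178, 0.2097]
eef_rot: [0.202, 0.979, 0.0, 0.0]
contact_force: [0.9, -0.2, 0.4]
opening: 0.004
```

>>> carry_out(motion=[0,0,0,0,0,0,0,0,0,0,0,0,0,0,0,0,0,0,0,0,0,0,0,0,0,0,0,0,0,0,0,0,0,0,0,0,0,0,0,0,0,0,0,0,0,0,0,0])

```text
clock: 7.3
tool_pos: [0.5922, 0.1178, 0.2097]
eef_rot: [0.202, 0.979, 0.0, -0.0]
contact_force: [0.4, 0.4, -0.0]
opening: 0.007
```

>>> carry_out(motion=[0,0,-1,0,0,0,0,0,-1.5,0,0,0,0,0,-1.5,0,0,0,0,0,-1.5,0,0,0,0,0,-1.5,0,0,0,0,0,-1.5,0,0,0,0,0,-1,0,0,0,0,0,0,0,0,0])

```text
clock: 8.3
tool_pos: [0.5926, 0.1179, 0.3055]
eef_rot: [0.202, 0.979, 0.0, 0.001]
contact_force: [0.1, 0.3, -0.2]
opening: 0.006
```

>>> carry_out(motion=[0.2,-2.5,0,0,0,0,0.2,-3,0,0,0,0,0.2,-3,0,0,0,0,0.2,-3,0,0,0,0,0.2,-3,0,0,0,0,0.2,-3,0,0,0,0,0.1,-3,0,0,0,0,0.1,-3,0,0,0,0])

```text
clock: 9.3
tool_pos: [0.4854, -0.0932, 0.3042]
eef_rot: [0.202, 0.979, -0.0, -0.001]
contact_force: [0.0, -0.3, -0.0]
opening: 0.002
```

>>> carry_out(motion=[0.1,-3,0,0,0,0,0,-2.1,0,0,0,0,0,0,0,0,0,0,0,0,0,0,0,0])

```text
clock: 9.8
tool_pos: [0.4655, -0.1378, 0.3045]
eef_rot: [0.202, 0.979, 0.0, 0.0]
contact_force: [0.2, 0.8, 0.5]
opening: 0.002
```

```bash
python3 near.py '[.465,-.139,.058]' .015 w3.png large_cap small_cap
```

```text
clock 9.8 tcp [ 0.4655 -0.1378  0.3045] grasp [ 0.4655 -0.1377  0.2595] z [ 2.e-04  1.e-03 -1.e+00] F [0.16 0.79 0.52] op 0.002077131457129378
to target, tool cm [-1.000e-02 -1.600e-01  2.015e+01]
blue [303, 180, 34, 37, 941] [319. 199.] [ 0.4658 -0.1379  0.015 ]
blue [505, 411, 80, 55, 2019] [546. 438.] [ 0.8228 -0.0085  0.015 ]
large_cap 0.87 [301. 176. 338. 218.] [ 0.464 -0.137  0.015]
large_cap 0.6 [370. 143. 413. 182.] [ 0.4611 -0.0652  0.015 ]
large_cap 0.59 [253. 111. 292. 148.] [ 0.3926 -0.1509  0.015 ]
```

View pics/w3.png

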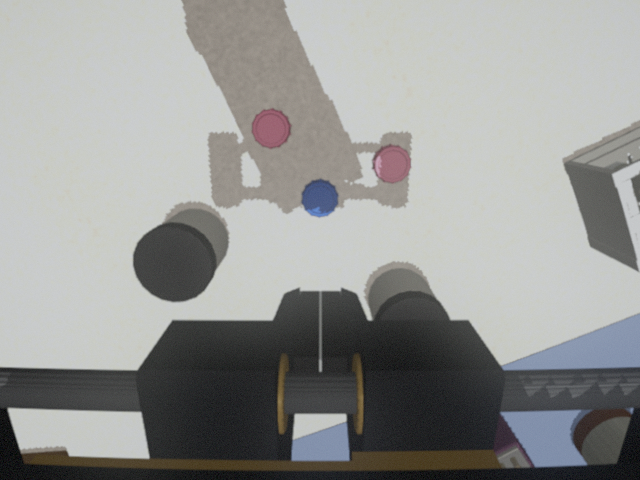

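The blue large cap at (319,199) works out to (0.466, -0.138), which is where the hand is. The pink caps at (271,128) and (391,163) are left alone, and the jar tops stay well below the gripper body. Descending.

>>> carry_out(motion=[0,0,1.2,0,0,0,0,0,2,0,0,0,0,0,2,0,0,0,0,0,2,0,0,0,0,0,2,0,0,0,0,0,2,0,0,0,0,0,2,0,0,0,0,0,1.5,0,0,0])

```text
clock: 10.95
tool_pos: [0.4648, -0.1382, 0.1562]
eef_rot: [0.202, 0.979, 0.0, -0.001]
contact_force: [-0.2, -0.0, -0.2]
opening: 0.008
```

>>> carry_out(motion=[0,0,1.2,0,0,0,0,0,1.2,0,0,0,0,0,1.2,0,0,0,0,0,1,0,0,0,0,0,0.6,0,0,0,0,0,0,0,0,0,0,0,0,0,0,0,0,0,0,0,0,0])

```text
clock: 11.95
tool_pos: [0.4653, -0.1388, 0.106]
eef_rot: [0.203, 0.979, 0.0, 0.0]
contact_force: [-0.3, -0.2, 0.7]
opening: 0.005
```

```bash
python3 near.py '[.465,-.139,.060]' .015 w4.png large_cap; python3 - <<'E'
from h import *
s=snapshot('scene'); a=s['frame'][180:340,130:480]
cv2.imwrite('pics/end.png',cv2.cvtColor(cv2.resize(a,None,fx=2.2,fy=2.2),cv2.COLOR_RGB2BGR))
E
```

```text
clock 11.95 tcp [ 0.4653 -0.1388  0.106 ] grasp [ 0.4653 -0.1388  0.061 ] z [ 7.e-04 -0.e+00 -1.e+00] F [-0.35 -0.21  0.69] op 0.004778673004587608
to target, tool cm [ 0.02 -0.03  0.1 ]
blue [286, 248, 73, 46, 2243] [322. 273.] [ 0.4598 -0.135   0.015 ]
large_cap 0.93 [182. 103. 263. 189.] [ 0.3916 -0.1508  0.015 ]
large_cap 0.92 [284. 240. 358. 296.] [ 0.4572 -0.1347  0.015 ]
large_cap 0.55 [426. 174. 511. 255.] [ 0.4599 -0.0661  0.015 ]
```

View pics/w4.png

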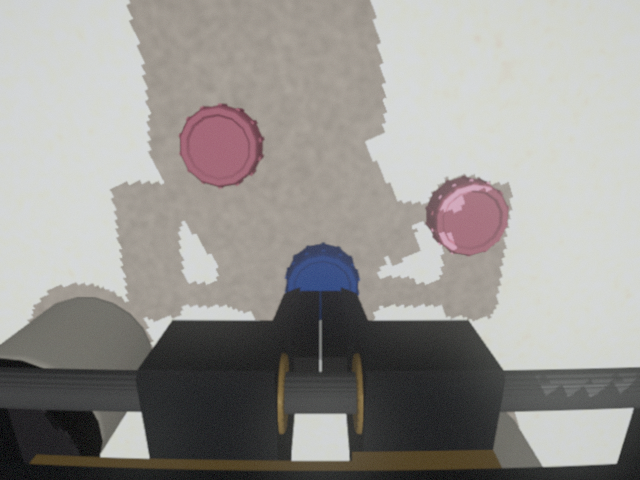

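View pics/end.png

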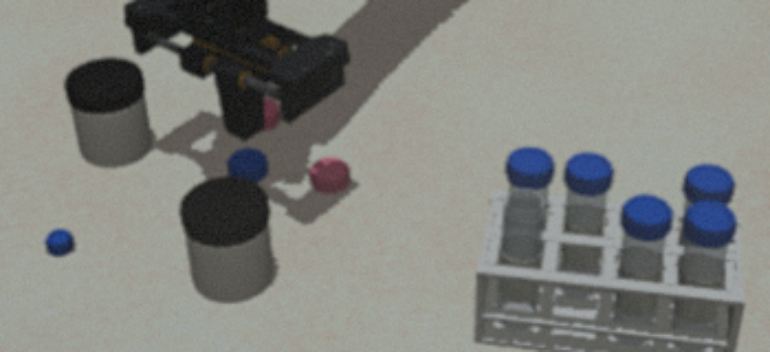

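The wrist view shows the blue cap at (322,273), partly hidden behind the fingertips. The scene view shows the shut fingers standing just above the blue cap, touching nothing, with the tubes, jars and small cap where they were. I'm handing in.

```bash
python3 -c "
from h import *
print(workorder.finish_job()); print(monitor.get_state()['tool_pos'])"
```

```text
the job is handed in; nothing more can be done
None
the job is handed in; nothing more can be done
```

I pointed at the open tube, then at the large blue cap, and handed the job in with the hand still over the cap. The hand-in reports no verdict.

- **Open tube:** it is the only uncapped tube, in the end place of the row further from the robot, with its mouth at about (0.592, 0.119). I held the shut fingertips about 2.7 cm above it for about 3 s, with the grasp point about 2 mm off its centre.
- **Large cap:** I lifted to 0.305 m (TCP height), crossed, and came down over the blue cap at about (0.465, -0.139). The fingertips finished about 2.7 cm above its top, with the grasp point at (0.4653, -0.1388, 0.061).
- **Contact:** the measured force showed only noise of about 1 N, and the last scene picture shows tubes, jars and caps where they stood. The clock read about 12 s, against the 35 s limit.
- **Disagreements:**
  - The top and wrist cameras differed by about 3 mm in y on the rack.
  - In the last wrist view the cap reads 6 to 9 mm off because the fingers hide part of it. The earlier full views agreed within 2 mm.

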